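Hold the interlock key switch turned

TASK

Lift the black dust cap off the interlock box and stand it the right way up on the worktop, clear of the box. Then take the red-handled key from its stand, work it fully home into the keyway (a little wiggling helps it past the sticky pins) and turn it a quarter turn clockwise. The switch springs back, so finish while still gripping the key and holding it turned, and leave everything else on the bench where it is.

Things in the scene. Friction and masses are not known exactly. Their poses are not given: they have to be found in the camera images.
- lock: Fixed grey interlock box, 36 mm high, three small signal lamps on its rear half. Origin on the worktop straight under the keyway; the box reaches from 48 mm in front (-x) to 102 mm behind (+x, with two short plugs to 111 mm) and 56 mm to either side. A round steel nose, 44 mm in diameter, rises to z = 70 mm; the keyway is in its flat top.
- keyway (a point): Centre of the keyway's mouth, 70 mm above the worktop; axes as the box. Slot 8.4 mm (x) by 20.4 mm (y), funnelled, in an 8 mm face plate; under it a cylinder slot 7.4 x 20.6 mm with two sticky side pins, met from 8 mm before fully home: a slow straight push takes 10 to 20 N, wiggling 0.06 rad about z eases it. The key fits either way round, turns only when fully home, and is trapped while turned.
- cylinder (a joint): Angle of the lock's cylinder, rad: 0 at rest (slot in line with the keyway), growing as the key turns it clockwise seen from above; stop at 1.72. A spring (0.03 N m at rest, 0.12 N m at a quarter turn) returns it when let go. The key has about 0.15 rad of play in it: the cylinder lags the key.
- cap: Loose black dust cap over the nose, 60 g: an upside-down cup, 56 mm in diameter and 40.5 mm high, with a yellow knob on top (solid as a 20 mm square along the cap's x and y, 30 mm high, top 70.5 mm above the rim): pinch it from above. Origin: centre of its open rim, which rests on the box 36 mm above the worktop; it must rise 36 mm to clear the nose.
- key: Loose key, 60 g, upright in the stand. Origin: centre of the underside of its steel collar (26 mm in diameter, 4 mm thick), which rests on the stand and, when fully home, on the nose. Above: red handle 10 mm thick (x), 34 mm wide (y), up to z = +40 mm. Below: round neck 6 mm thick, 10 mm long, then the bit, 6 mm (x) by 18 mm (y), with a tapered tip ending 30 mm below the origin.
- key_grip (a point): Point on the key's handle, 27 mm above the key's origin, a good place for the TCP when pinching the 10 mm thickness from above (fingers closing along the key's x axis).
- stand: Fixed key stand: black 74 x 74 mm foot, 6 mm thick, with an aluminium block 46 x 46 mm up to 40 mm above the worktop, a slot 34 mm deep in its top holding the key. Origin at its underside's centre.
- amber: Bystander: brown bottle with black cap, 60 mm in diameter, 142 mm high.
- media: Bystander: clear bottle with blue cap, 84 mm in diameter, 162 mm high.
- tips: Bystander: white box with blue lid, 88 x 119 x 66 mm.
- beaker: Bystander: small beaker with amber filling, 50 mm in diameter.
- tube: Bystander: white tube with orange cap, lying, 112 mm long.
- tape: Bystander: roll of pale green tape lying flat, 66 mm in diameter, 19 mm high.
- marker: Bystander: marker pen with blue cap, lying, 131 mm long.
- timer: Bystander: white bench timer, 64 x 64 x 19 mm.
Things that resemble listed ones, but are neither listed nor needed, are in the scene too. What is shaped like the cap but pink or turquoise is not meant. There is more than one size of the key; the one meant has the size given above.

How it is judged:
By the outcome, as a careful person would: the job done as asked, in the order asked, and still so for the second after the job is handed in, while the arm keeps its last pose, push and grip.
It also fails if it takes over 64 s, if anything falls off the work surface, if the arm or the gripper's body presses on something with over 40 N, if the wrist force passes 120 N, or if a joint passes its speed limit or range.

ROBOT

A 6-joint arm with a two-finger parallel gripper is mounted at the origin on a cart in front of the work surface, level with it; the furniture and walls round the work are solid. World frame = base frame: x ahead of the robot, y to its left, z up, the work surface at z = 0. Lengths are in m, angles in rad, forces in N, time in s.
With the tool pointing down it reaches from about 0.35 to 0.975 m from the base axis. Payload 17.4 kg.
Tool frame: the origin (TCP) lies between the finger pads, 19 mm behind the fingertips; this is the grasp point; z points along the fingers, y is the direction in which the jaws open and shut (so a half turn about z gives the same grasp; the last joint's range is limited). The gripper opens to 85 mm and grips with 20 to 120 N. Pads are 22 mm wide; open, the fingers measure 114 mm over their backs; the gripper's body (76 mm by 85 mm) begins 54 mm behind the grasp point. The pads swing forward as they close: fully open they stand 13 mm farther back than shut.
Start: joints at [1.15, 0.116, 1.442, -0, 1.584, -0.038], TCP at [0.252, 0.626, 0.25] pointing down, gripper open.
Joint ranges: [-2.83, 2.83], [-0.83, 2.19], [0.07, 2.5], [-1.14, 4.28], [0.01, 3], [-2.97, 2.97]. Speed limits (rad/s): [1.89, 1.89, 2.22, 3.14, 3.14, 3.14].

INTERFACE

Orientations are given as a unit quaternion [x, y, z, w].
In Python, from bench import bot gives the robot as it stands. The module is installed in compiled form; this text tells all that it offers.
- The arm moves only by the tool apply_moves, never from a script. Its argument "rows" is one flat list of numbers, 7 for each row, row after row: the turn, a rotation vector about the tool's x, y, z in rad, then the shift along the tool's x, y, z in m, then the closure, from 0 (fully open) to 1 (shut). In form: [rx, ry, rz, x, y, z, grip, rx, ry, rz, x, y, z, grip, ...]. A call has 1 to 8 rows; each row shifts and turns the commanded pose from where the row before left it, along the tool's axes as they then stand; what a row does not reach is not made up. A row lasts 1/8 s, in which the tool goes at most 62.5 mm and 10.7 degrees, less where a joint would pass 70% of its speed; a pose out of reach is approached as far as the arm can. A call with a gripper value outside its range is refused whole. The fingers move at their own pace and stop on an object; the grip force is fixed at half the most. Time passes only in rows, so rows that do not move let the fingers close. It gives the time, the measured TCP pose, the force and the opening at its end, in the units of the state.
- bot.get_state(): the state, without advancing time (a new reading comes with each control period).
- bot.read_camera(name): name is "side" or "top" or "wrist"; returns the picture (420x560x3 uint8, blue, green, red); there is no depth.
- bot.calibration(name): a dict with "K" (3x3 intrinsics, pixels), "T" (4x4, takes a point from camera to world coordinates); the wrist camera has in their place "hand_eye" (4x4, takes a point from camera to tool coordinates, whose origin is the TCP and whose axes are the flange's). Camera axes: x right, y down, z forward; pixel columns grow to the right and rows downward; lengths in m; the calibration is good to about 2 mm. A picture is of the moment at which its call begins: read the wrist's pose just before it. calibration takes no time and is no camera call.
- bot.sign_off(): hands the job in, once; it reports no verdict.
The state is a dict: "clock": time; "q": joint angles; "dq": joint speeds; "effort": joint torques, N m; "tool_pos": TCP position; "eef_rot": TCP orientation; "wrist_force": force on the tool from outside, world axes, zero at the start; "wrist_torque": the same for the moment, N m; "gripper_width": finger opening in m.
Only numpy, scipy, OpenCV 4.12 (cv2) and the standard library are available. Lean on these libraries where they do the work, as an engineer would, in place of code of your own. Each camera call takes 0.05 s, during which the arm holds its last target. There are 200 camera calls.

## Working session

There is one attempt and no reset: what is moved stays moved. The work goes in short steps, Python scripts to look and compute and a tool call to move; the robot and the scene stay as the last step left them, time stands still between calls to the robot, and variables do not carry over. Pictures are saved under pics/ and viewed, about 8 in all and at most 12, crops included, and the job is handed in when it is done.

Besides the shell and the picture viewer there is one more tool, called after "Emit:" as name(argument=value, ...) on one line, values as JSON. apply_moves: Moves the arm, as the interface text tells. Its arguments: {"type":"object","properties":{"rows":{"type":"array","items":{"type":"number"}}},"required":["rows"]}

```bash
mkdir -p pics
cat > h.py <<'E'
import numpy as np, cv2
from bench import bot
from scipy.spatial.transform import Rotation as R
def cam(name):
    c=bot.calibration(name); K=np.array(c["K"])
    if "T" in c: return K,np.array(c["T"])
    s=bot.get_state(); T=np.eye(4); T[:3,:3]=R.from_quat(s["eef_rot"]).as_matrix(); T[:3,3]=s["tool_pos"]
    return K,T@np.array(c["hand_eye"])
def onplane(K,T,uv,z):
    d=T[:3,:3]@np.linalg.inv(K)@np.array([uv[0],uv[1],1.]); o=T[:3,3]
    return o+d*(z-o[2])/d[2]
def proj(K,T,p):
    c=T[:3,:3].T@(np.array(p)-T[:3,3]); u=K@c; return u[:2]/u[2]
E
python3 - <<'E'
from h import *
for n in("top","side"):
    cv2.imwrite(f"pics/{n}0.png",bot.read_camera(n)); K,T=cam(n); print(n,K.round(1).tolist(),T.round(3).tolist())
s=bot.get_state(); print({k:np.round(v,3) for k,v in s.items()})
print(np.round(bot.calibration("wrist")["hand_eye"],3))
E
```

```text
top [[492.0, 0.0, 283.7], [0.0, 492.0, 209.5], [0.0, 0.0, 1.0]] [[-0.026, -0.987, 0.16, 0.237], [-1.0, 0.028, 0.007, 0.04], [-0.011, -0.16, -0.987, 1.612], [0.0, 0.0, 0.0, 1.0]]
side [[436.2, 0.0, 273.8], [0.0, 436.2, 215.7], [0.0, 0.0, 1.0]] [[0.925, -0.191, 0.328, 0.114], [-0.379, -0.499, 0.779, -0.9], [0.015, -0.845, -0.535, 0.737], [0.0, 0.0, 0.0, 1.0]]
{'clock': np.float64(0.1), 'q': array([ 1.15 ,  0.116,  1.442, -0.   ,  1.584, -0.038]), 'dq': array([-0.002, -0.   , -0.002, -0.   ,  0.002,  0.001]), 'effort': array([ 1.0000e-03, -7.3367e+01, -6.3379e+01, -0.0000e+00,  5.0000e-03,
       -0.0000e+00]), 'tool_pos': array([0.252, 0.626, 0.249]), 'eef_rot': array([ 0.19 ,  0.982, -0.001, -0.   ]), 'wrist_force': array([ 0.429, -0.149, -0.129]), 'wrist_torque': array([-0.03 ,  0.004, -0.02 ]), 'gripper_width': np.float64(0.086)}
[[ 0.    -0.966 -0.258  0.065]
 [ 1.     0.     0.     0.   ]
 [ 0.    -0.258  0.966 -0.124]
 [ 0.     0.     0.     1.   ]]
```

View pics/top0.png

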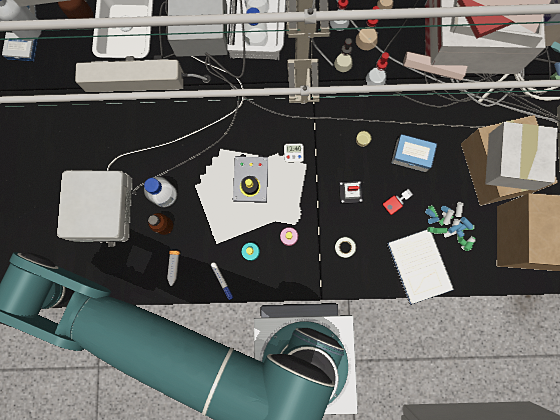

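View pics/side0.png

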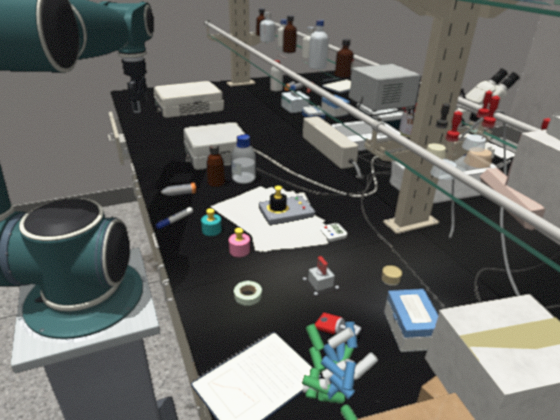

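Top: the box is at (250,182) with the black cap and yellow knob. The pink (289,236) and turquoise (250,252) caps are decoys. Two red things could be the key: one upright in the stand (350,191), and one lying at (397,201). The upright one matches the stand description. I'll measure both and enlarge them to confirm.

Run:
```python
from h import *
t=cv2.imread("pics/top0.png"); s=cv2.imread("pics/side0.png")
def blobs(im,lo,hi,box,mn=8):
    x0,y0,x1,y1=box; h=cv2.cvtColor(im,cv2.COLOR_BGR2HSV)[y0:y1,x0:x1]
    m=cv2.inRange(h,lo,hi); n,l,st,c=cv2.connectedComponentsWithStats(m)
    for i in range(1,n):
        if st[i,4]>=mn:
            r=cv2.minAreaRect(np.argwhere(l==i)[:,::-1].astype(np.float32))
            yield (c[i]+[x0,y0]),st[i,4],np.round(r[1],1),round(r[2],1)
K,T=cam("top"); 
for nm,lo,hi,box,z in(("yel",(22,120,120),(35,255,255),(220,150,320,270),.1065),("red",(0,150,90),(8,255,255),(330,170,420,220),.08)):
    for c,a,w,g in blobs(t,lo,hi,box): print("top",nm,c.round(1),a,w,g,onplane(K,T,c,z).round(4),onplane(K,T,c,.0).round(4))
    K2,T2=cam("side")
for nm,lo,hi,box in(("yel",(22,120,120),(35,255,255),(190,170,330,260)),("red",(0,150,90),(8,255,255),(290,240,370,350))):
    for c,a,w,g in blobs(s,lo,hi,box): print("side",nm,c.round(1),a,w,g)
# grey box outline
h=cv2.cvtColor(t,cv2.COLOR_BGR2HSV)
a=cv2.resize(t[140:270,200:420],None,fx=3.6,fy=3.6,interpolation=cv2.INTER_CUBIC)
b=cv2.resize(s[170:340,200:370],None,fx=3.5,fy=3.5,interpolation=cv2.INTER_CUBIC)
cv2.imwrite("pics/a.png",a); cv2.imwrite("pics/b.png",b[:600])
```

```text
top yel [248.6 182.9] 55 [8. 7.] 90.0 [0.568  0.1583 0.1065] [0.5915 0.1667 0.    ]
top yel [250.4 189.6] 60 [15.  19.8] 65.0 [0.5464 0.1531 0.1065] [0.5683 0.1611 0.    ]
top yel [288.7 234.9] 29 [6. 5.] 90.0 [0.4013 0.0373 0.1065] [0.4129 0.0371 0.    ]
top yel [249.4 250.6] 30 [6. 5.] 90.0 [0.3562 0.1589 0.1065] [0.3646 0.1673 0.    ]
top red [353.5 187. ] 28 [11.  2.] -0.0 [ 0.5511 -0.1724  0.08  ] [ 0.5675 -0.1835  0.    ]
top red [351.5 190. ] 8 [7. 0.] 180.0 [ 0.5415 -0.1657  0.08  ] [ 0.5574 -0.1764  0.    ]
top red [391.5 203.4] 125 [14.4 15.2] 53.1 [ 0.4947 -0.2894  0.08  ] [ 0.5082 -0.3066  0.    ]
side yel [277.4 191.5] 64 [13.  7.] 90.0
side yel [276.5 209.7] 39 [19.2  6.3] 6.3
side yel [209.7 212.9] 59 [11.  7.] 90.0
side yel [238.4 232.3] 64 [12.  7.] 90.0
side red [322.2 260.1] 36 [9.9 3.5] 45.0
side red [326.9 322.3] 299 [20.9 18.3] 18.4
```

View pics/a.png

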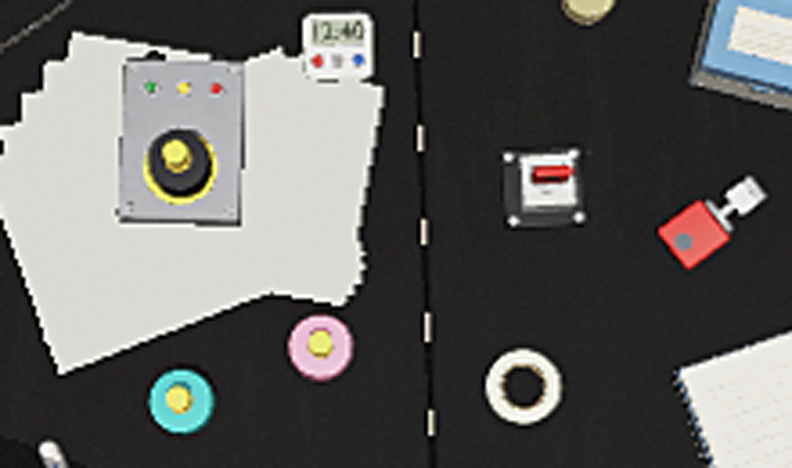

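The upright key in the stand at (350,191) has a handle about 11 px wide, or 34 mm, so it is the one meant. The lying key at (395,222 in the crop's 650–765 range) has a handle about 50 mm square, so it is too big. The cap is near (0.568, 0.158) and the key near (0.55, -0.17). Going above the cap.

Emit:
apply_moves(rows=[0,0,0,-0.05,-0.034,0,0,0,0,0,-0.05,-0.034,0,0,0,0,0,-0.05,-0.034,0,0,0,0,0,-0.05,-0.034,0,0,0,0,0,-0.05,-0.034,0,0,0,0,0,-0.05,-0.034,0,0,0,0,0,-0.05,-0.034,0,0,0,0,0,-0.05,-0.034,0,0])

```text
clock: 1.1
tool_pos: [0.5223, 0.2226, 0.2499]
eef_rot: [0.19, 0.982, 0.0, -0.0]
wrist_force: [0.5, 0.6, 0.0]
gripper_width: 0.0854
```

Emit:
apply_moves(rows=[0,0,0,-0.034,-0.022,0,0,0,0,0.08,-0.034,-0.022,0,0,0,0,0.185,0,0,0,0,0,0,0.185,0,0,0,0,0,0,0.185,0,0,0,0,0,0,0.185,0,0,0,0,0,0,0.185,0,0,0,0,0,0,0.183,0,0,0,0])

```text
clock: 2.1
tool_pos: [0.5681, 0.1582, 0.2496]
eef_rot: [0.709, 0.705, -0.0, -0.0]
wrist_force: [-0.0, 0.2, 0.1]
gripper_width: 0.0854
```

```bash
cat > look.py <<'E'
from h import *
import sys
K,T=cam("wrist"); im=bot.read_camera("wrist"); cv2.imwrite(f"pics/{sys.argv[1]}.png",im); np.savez(f"pics/{sys.argv[1]}.npz",K=K,T=T)
s=bot.get_state(); print(round(s["clock"],2),s["tool_pos"].round(4),R.from_quat(s["eef_rot"]).as_matrix().round(3).tolist(),s["gripper_width"].round(4),s["wrist_force"].round(1))
E
python3 look.py w1
```

```text
Traceback (most recent call last):
  File "look.py", line 4, in <module>
    s=bot.get_state(); print(round(s["clock"],2),s["tool_pos"].round(4),R.from_quat(s["eef_rot"]).as_matrix().round(3).tolist(),s["gripper_width"].round(4),s["wrist_force"].round(1))
                                                                                                                                ^^^^^^^^^^^^^^^^^^^^^^^^
AttributeError: 'float' object has no attribute 'round'
```

View pics/w1.png

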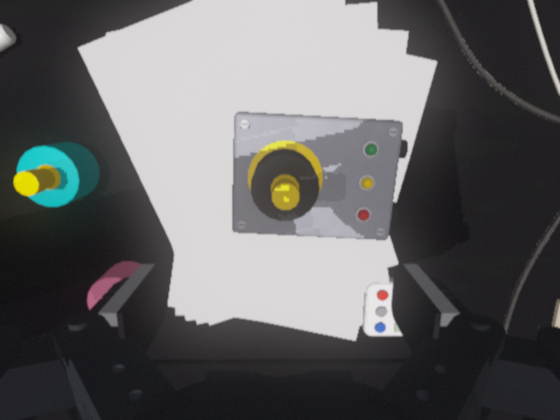

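Wrist view: knob top at about (286,193), the cap's yellow rim ring at (285,180), box corners about (234,113), (402,122), (389,239) and (233,232), and lamps on the +x side. Computing the poses.

```bash
sed -i 's/s\["gripper_width"\].round(4)/round(float(s["gripper_width"]),4)/' look.py
python3 - <<'E'
from h import *
d=np.load("pics/w1.npz");K,T=d["K"],d["T"]; im=cv2.imread("pics/w1.png")
h=cv2.cvtColor(im,cv2.COLOR_BGR2HSV)
for p in[(320,140),(320,220),(236,200),(150,80),(340,180),(395,235)]: print(p,h[p[1],p[0]])
m=cv2.inRange(h,(95,15,70),(135,90,185)); m[:, :220]=0; m[:,415:]=0; m[:100]=0; m[250:]=0
m=cv2.morphologyEx(m,cv2.MORPH_CLOSE,np.ones((5,5)))
c=max(cv2.findContours(m,cv2.RETR_EXTERNAL,cv2.CHAIN_APPROX_NONE)[0],key=cv2.contourArea)
hull=cv2.convexHull(c)[:,0]
print(cv2.approxPolyDP(cv2.convexHull(c),5,True)[:,0].tolist())
w=np.array([onplane(K,T,p,.036)[:2] for p in hull])
print(cv2.minAreaRect((w*1000).astype(np.float32)))
for p in cv2.approxPolyDP(cv2.convexHull(c),5,True)[:,0]: print(onplane(K,T,p,.036).round(4))
for nm,p,z in(("knob",(286,193),.1065),("screw",(243.5,124),.036),("screw",(392,132),.036),("screw",(380,232),.036),("screw",(241,224.5),.036)): print(nm,onplane(K,T,p,z).round(4))
y=cv2.inRange(h,(20,130,120),(35,255,255)); y[:, :240]=0;y[:,330:]=0
n,l,st,cc=cv2.connectedComponentsWithStats(y)
for i in range(1,n):
  if st[i,4]>20: print(st[i],cc[i])
E
```

```text
(320, 140) [129  13 135]
(320, 220) [128  11 188]
(236, 200) [132  10 125]
(150, 80) [170   3 219]
(340, 180) [124  15 118]
(395, 235) [150   5  54]
[[355, 131], [367, 160], [345, 201], [327, 200], [319, 149], [339, 132]]
((627.6439819335938, 171.20440673828125), (41.368804931640625, 62.903568267822266), 9.887943267822266)
[0.6356 0.2029 0.036 ]
[0.6476 0.1773 0.036 ]
[0.6294 0.1396 0.036 ]
[0.6128 0.1406 0.036 ]
[0.6044 0.1873 0.036 ]
[0.6216 0.2021 0.036 ]
knob [0.5737 0.1633 0.1065]
screw [0.5379 0.2094 0.036 ]
screw [0.6682 0.2018 0.036 ]
screw [0.6635 0.1093 0.036 ]
screw [0.5328 0.1174 0.036 ]
[248 141  74  48 787] [286.9339263  157.20711563]
[271 175  29  35 833] [284.88715486 192.10084034]
```

Box yaw is about -0.058, the keyway is near (0.5737, 0.1611) and the knob near (0.5737, 0.163). Descending to TCP z≈0.098 and pinching.

Emit:
apply_moves(rows=[0,0,0.052,0.004,0.0055,0.05,0,0,0,0,0,0,0.05,0,0,0,0,0,0,0.052,0,0,0,0,0,0,0,1,0,0,0,0,0,0,1,0,0,0,0,0,0,1,0,0,0,0,0,0,1,0,0,0,0,0,0,1])

```text
clock: 3.15
tool_pos: [0.5747, 0.1625, 0.1003]
eef_rot: [0.725, 0.689, 0.002, 0.001]
wrist_force: [0.2, -0.5, 7.8]
gripper_width: 0.0223
```

Emit:
apply_moves(rows=[0,0,0,0,0,-0.002,1,0,0,0,0,0,-0.01,1,0,0,0,0,0,-0.015,1,0,0,0,0,0,-0.02,1,0,0,0,0,0,-0.03,1,0,0,0,0,0,-0.02,1,0,0,0,0,0,0,1])

```text
clock: 4.03
tool_pos: [0.5743, 0.1624, 0.1971]
eef_rot: [0.725, 0.688, 0.001, 0.001]
wrist_force: [0.0, -0.3, -0.3]
gripper_width: 0.0218
```

```bash
python3 look.py w2
```

```text
4.08 [0.5738 0.1622 0.1954] [[0.052, 0.999, 0.001], [0.999, -0.052, 0.0], [0.0, 0.001, -1.0]] 0.0219 [-0.8 -0.1 -0.7]
```

View pics/w2.png

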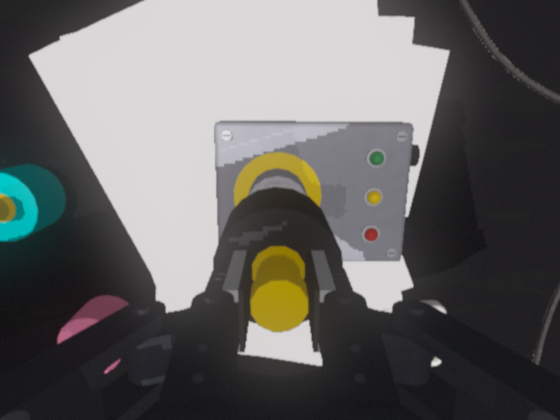

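The cap is held and the nose is uncovered at (277,190). Carrying it to the free spot near (0.685, -0.12).

Emit:
apply_moves(rows=[0,0,0,-0.046,0.021,0,1,0,0,0,-0.046,0.021,0,1,0,0,0,-0.046,0.021,0,1,0,0,0,-0.046,0.021,0,1,0,0,0,-0.046,0.021,0,1,0,0,0,-0.046,0.021,0,1,0,0,0,0,0,0.05,1,0,0,0,0,0,0,1])

```text
clock: 5.08
tool_pos: [0.6831, -0.1199, 0.1395]
eef_rot: [0.725, 0.688, -0.002, -0.004]
wrist_force: [0.3, 0.5, 0.3]
gripper_width: 0.0219
```

```bash
python3 look.py w3
python3 - <<'E'
from h import *
K,T=cam("top"); p=bot.get_state()["tool_pos"]; print(proj(K,T,[p[0],p[1],0]))
im=bot.read_camera("top")
a=cv2.resize(im[110:230,270:400],None,fx=3,fy=3); b=cv2.imread("pics/w3.png")[::1,::1]
cv2.imwrite("pics/c3.png",np.hstack([a,cv2.resize(b,(400,360))])[:,:800])
E
```

```text
5.12 [ 0.6842 -0.1196  0.1428] [[0.052, 0.999, -0.005], [0.999, -0.052, 0.001], [0.001, -0.005, -1.0]] 0.0219 [-0.2  0.2 -0.7]
[332.86422541 153.68183681]
```

View pics/c3.png

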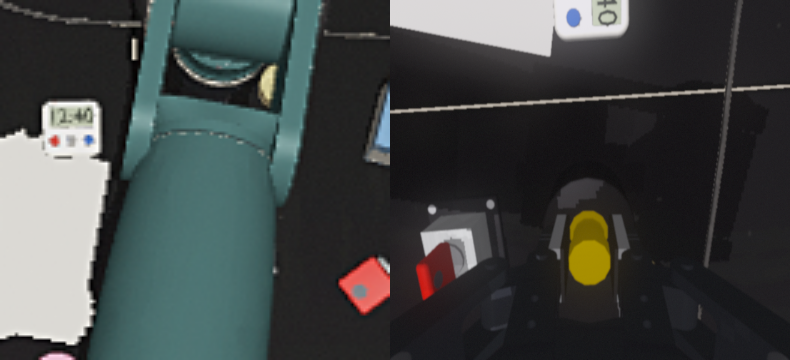

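The spot is clear: timer to the left, stand more than 60 mm away, cable about 0.1 m beyond. Lowering.

Emit:
apply_moves(rows=[0,0,0,0,0,0.03,1,0,0,0,0,0,0.025,1,0,0,0,0,0,0.012,1,0,0,0,0,0,0.006,1,0,0,0,0,0,0.002,1,0,0,0,0,0,0,1])

```text
clock: 5.92
tool_pos: [0.6856, -0.12, 0.0709]
eef_rot: [0.725, 0.689, 0.0, 0.0]
wrist_force: [0.0, -0.4, -1.1]
gripper_width: 0.0216
```

Emit:
apply_moves(rows=[0,0,0,0,0,0.002,1,0,0,0,0,0,0.0015,1,0,0,0,0,0,0.0015,1,0,0,0,0,0,0.001,1,0,0,0,0,0,0,1])

```text
clock: 6.55
tool_pos: [0.6853, -0.12, 0.0645]
eef_rot: [0.725, 0.688, 0.0, 0.0]
wrist_force: [-3.2, 1.0, 4.7]
gripper_width: 0.0221
```

Touchdown at 4.7 N. Releasing, rising, and going over the key.

Emit:
apply_moves(rows=[0,0,0,0,0,0,0,0,0,0,0,0,0,0,0,0,0,0,0,0,0,0,0,0,0,0,-0.02,0,0,0,0,0,0,-0.05,0,0,0,0,0,0,-0.055,0,0,0,0,0,0,-0.06,0])

```text
clock: 7.42
tool_pos: [0.6848, -0.1199, 0.2522]
eef_rot: [0.725, 0.688, 0.0, 0.0]
wrist_force: [0.8, -0.5, 0.4]
gripper_width: 0.0853
```

Emit:
apply_moves(rows=[0,0,0,-0.019,-0.045,0,0,0,0,0,-0.019,-0.045,0,0,0,0,0,-0.019,-0.045,0,0,0,0,0,0,0,0,0,0,0,0,0,0,0,0])

```text
clock: 8.05
tool_pos: [0.5477, -0.1699, 0.2504]
eef_rot: [0.725, 0.688, 0.0, 0.001]
wrist_force: [0.1, 0.6, 0.7]
gripper_width: 0.0854
```

```bash
python3 look.py w4
```

```text
8.1 [ 0.548  -0.1697  0.2499] [[0.052, 0.999, 0.001], [0.999, -0.052, -0.0], [-0.0, 0.001, -1.0]] 0.0855 [ 0.1  0.4 -0. ]
```

View pics/w4.png

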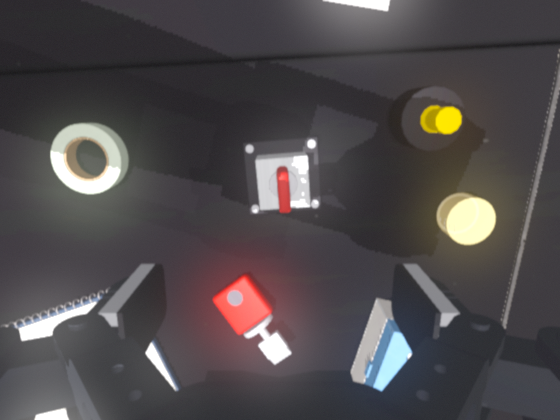

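The cap stands upright at (433,118). The key handle is at about (284,190) and the stand's foot screws are at (249,148), (311,144), (315,204) and (255,209).

Run:
```python
from h import *
d=np.load("pics/w4.npz");K,T=d["K"],d["T"]; im=cv2.imread("pics/w4.png"); print(K[0],T[:3,3])
h=cv2.cvtColor(im,cv2.COLOR_BGR2HSV)
m=cv2.inRange(h,(0,140,60),(8,255,255))|cv2.inRange(h,(172,140,60),(180,255,255)); m[:150]=0;m[235:]=0;m[:,:260]=0;m[:,310:]=0
for r in range(160,222,4):
    x=np.where(m[r])[0]
    if len(x): print(r,x.min(),x.max(),im[r,x.min()+2:x.max()-1,2].tolist())
S=np.array([onplane(K,T,p,.007)[:2] for p in((249,148),(311,144),(315,204),(255,209))]);print(S.round(4),S.mean(0))
print("yaw",[np.degrees(np.arctan2(*(b-a)[::-1])).round(1) for a,b in zip(S,np.roll(S,-1,0))])
```

```text
[377.31922331   0.         278.51259808] [ 0.55109146 -0.10473467  0.37439811]
172 278 286 [185, 209, 217, 221, 222]
176 278 287 [249, 255, 255, 255, 255, 255]
180 278 287 [228, 229, 228, 226, 226, 233]
184 278 287 [209, 211, 212, 212, 212, 210]
188 278 288 [206, 210, 210, 210, 211, 210, 205]
192 279 288 [210, 211, 211, 210, 209, 206]
196 279 288 [207, 210, 210, 209, 208, 206]
200 280 289 [209, 209, 209, 207, 206, 201]
204 280 289 [208, 209, 207, 206, 206, 202]
208 280 290 [206, 207, 207, 206, 204, 202, 197]
212 280 288 [159, 160, 158, 158, 158]
[[ 0.5212 -0.1413]
 [ 0.5812 -0.1406]
 [ 0.5834 -0.2005]
 [ 0.5228 -0.2025]] [ 0.55215685 -0.17124514]
yaw [np.float64(0.7), np.float64(-87.9), np.float64(-178.1), np.float64(91.5)]
```

Run:
```python
from h import *
d=np.load("pics/w4.npz");K,T=d["K"],d["T"]
for p in((282,171),(282.5,176),(283.7,192),(285,208),(285.3,212.5)): print(onplane(K,T,p,.08).round(4), onplane(K,T,p,.04).round(4))
```

```text
[ 0.5518 -0.1533  0.08  ] [ 0.5519 -0.1599  0.04  ]
[ 0.552  -0.1573  0.08  ] [ 0.5521 -0.1645  0.04  ]
[ 0.5523 -0.1703  0.08  ] [ 0.5525 -0.1792  0.04  ]
[ 0.5527 -0.1836  0.08  ] [ 0.5529 -0.1943  0.04  ]
[ 0.5528 -0.1873  0.08  ] [ 0.553  -0.1986  0.04  ]
```

Key at (0.5523, -0.1706), yaw about +0.027. The tool needs -0.079 about z. Descending to TCP z 0.070 and gripping.

Emit:
apply_moves(rows=[0,0,-0.079,-0.0007,0.0043,0.05,0,0,0,0,0,0,0.06,0,0,0,0,0,0,0.045,0,0,0,0,0,0,0.025,0,0,0,0,0,0,0,0])

```text
clock: 8.72
tool_pos: [0.5514, -0.1701, 0.0671]
eef_rot: [0.697, 0.717, -0.001, -0.002]
wrist_force: [1.0, -0.1, 0.3]
gripper_width: 0.0853
```

Emit:
apply_moves(rows=[0,0,0,0,0,0,0.8,0,0,0,0,0,0,1,0,0,0,0,0,0,1,0,0,0,0,0,0,1,0,0,0,0,0,0,1,0,0,0,0,0,0,1])

```text
clock: 9.48
tool_pos: [0.5519, -0.1709, 0.0696]
eef_rot: [0.698, 0.717, 0.0, 0.0]
wrist_force: [-0.7, 0.1, 5.8]
gripper_width: 0.0088
```

Emit:
apply_moves(rows=[0,0,0,0,0,-0.005,1,0,0,0,0,0,-0.01,1,0,0,0,0,0,-0.015,1,0,0,0,0,0,-0.02,1,0,0,0,0,0,-0.035,1,0,0,0,0,0,-0.035,1,0,0,0,0,0,0,1])

```text
clock: 10.35
tool_pos: [0.5527, -0.1711, 0.1934]
eef_rot: [0.697, 0.717, 0.001, 0.003]
wrist_force: [0.6, -0.8, -0.8]
gripper_width: 0.0091
```

```bash
python3 look.py w5
python3 - <<'E'
import cv2
a=cv2.imread("pics/w5.png"); cv2.imwrite("pics/w5c.png",a[120:])
E
```

```text
10.4 [ 0.5521 -0.1709  0.1911] [[-0.027, 1.0, 0.003], [1.0, 0.027, -0.001], [-0.001, 0.003, -1.0]] 0.0091 [-0.1 -0.3 -2.3]
```

View pics/w5c.png

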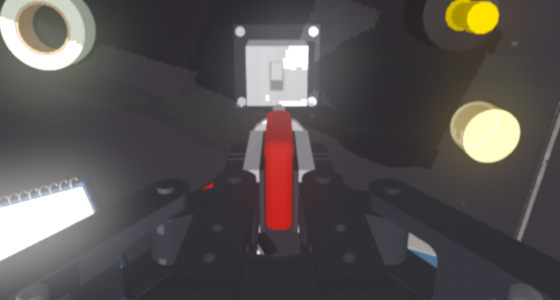

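The key is held straight and the stand slot is visible at (277,193), which gives a check on camera bias. Moving over the lock.

Emit:
apply_moves(rows=[0,0,0,0.0552,0.0051,0,1,0,0,0,0.0552,0.0051,0,1,0,0,0,0.0552,0.0051,0,1,0,0,0,0.0552,0.0051,0,1,0,0,0,0.0552,0.0051,0,1,0,0,0.085,0.0552,0.0051,0,1,0,0,0,0,0,0,1,0,0,0,0,0,0,1])

```text
clock: 11.4
tool_pos: [0.573, 0.161, 0.1883]
eef_rot: [0.727, 0.687, -0.001, -0.0]
wrist_force: [-0.0, -0.9, -1.1]
gripper_width: 0.009
```

```bash
python3 look.py w6
python3 - <<'E'
import cv2,numpy as np
a=cv2.imread("pics/w5.png")[130:235,225:330]; b=cv2.imread("pics/w6.png")[120:260,200:420]
f=lambda x,s:cv2.resize(x,None,fx=s,fy=s,interpolation=cv2.INTER_CUBIC)
A=f(a,2); B=f(b,2.6); A=cv2.copyMakeBorder(A,0,B.shape[0]-A.shape[0],0,0,cv2.BORDER_CONSTANT); print(A.shape,B.shape)
cv2.imwrite("pics/w6c.png",np.hstack([B,A]))
E
```

```text
11.45 [0.5731 0.1604 0.1885] [[0.058, 0.998, -0.001], [0.998, -0.058, -0.0], [-0.0, -0.001, -1.0]] 0.0086 [-0.2  0.1 -0.8]
(364, 210, 3) (364, 572, 3)
```

View pics/w6c.png

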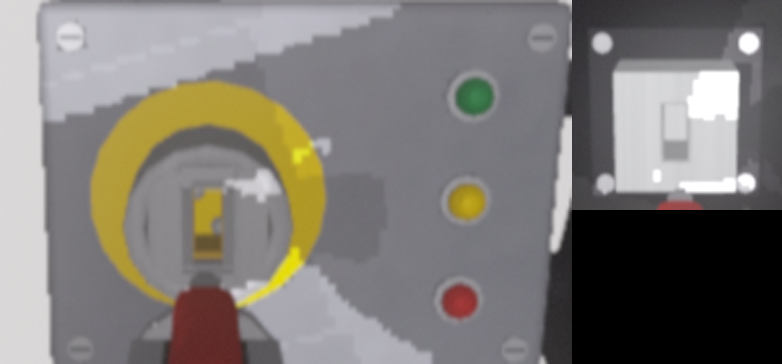

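Run:
```python
from h import *
for n,z,ps in(("w5",.04,[(276.8,195.8),(276.8,181.5),(276.8,210)]),("w6",.07,[(279.8,206.5),(279.8,189.2),(279.8,223.8)])):
    d=np.load(f"pics/{n}.npz");K,T=d["K"],d["T"]
    for p in ps: print(n,onplane(K,T,p,z).round(4))
b=cv2.imread("pics/w6.png")
g=cv2.cvtColor(b,cv2.COLOR_BGR2GRAY)
for r in(194,198,204,208,212): print(r,g[r,262:300].tolist())
print(g[182:232,279].tolist())
```

```text
w5 [ 0.5524 -0.1707  0.04  ]
w5 [ 0.5521 -0.1598  0.04  ]
w5 [ 0.5527 -0.1818  0.04  ]
w6 [0.574  0.1625 0.07  ]
w6 [0.5747 0.1742 0.07  ]
w6 [0.5734 0.1505 0.07  ]
194 [139, 140, 140, 140, 140, 140, 139, 133, 120, 115, 116, 119, 125, 130, 128, 126, 134, 146, 149, 150, 149, 150, 146, 140, 141, 127, 117, 120, 130, 136, 156, 185, 183, 179, 178, 179, 185, 199]
198 [139, 138, 140, 140, 139, 140, 139, 133, 122, 115, 116, 117, 124, 142, 146, 147, 148, 148, 147, 148, 148, 147, 143, 126, 119, 118, 117, 121, 127, 134, 136, 137, 137, 137, 137, 138, 140, 146]
204 [138, 138, 139, 139, 139, 139, 138, 132, 121, 117, 116, 115, 124, 141, 147, 147, 146, 147, 145, 139, 125, 118, 117, 118, 119, 118, 118, 120, 128, 134, 136, 137, 137, 138, 137, 137, 137, 138]
208 [138, 138, 139, 139, 138, 139, 137, 131, 121, 117, 116, 116, 123, 140, 145, 144, 145, 145, 142, 131, 122, 122, 126, 124, 120, 118, 118, 120, 128, 133, 135, 136, 137, 136, 136, 136, 136, 137]
212 [138, 137, 138, 138, 138, 137, 137, 134, 122, 117, 115, 115, 108, 92, 86, 84, 84, 84, 85, 84, 84, 84, 92, 108, 116, 118, 118, 120, 129, 132, 135, 137, 136, 136, 136, 136, 136, 136]
[130, 127, 131, 138, 140, 140, 137, 130, 126, 127, 139, 148, 146, 146, 148, 148, 148, 148, 148, 147, 148, 146, 147, 147, 147, 146, 145, 133, 109, 90, 84, 84, 85, 87, 99, 113, 119, 110, 99, 107, 116, 114, 105, 94, 92, 93, 91, 86, 76, 66]
```

Keyway at about (0.5738, 0.1624) after the slot-bias check, so the correction is +2 mm in tool x and +0.6 mm in tool y. Tip entry is at TCP z≈0.13 and home at ≈0.0996.

Emit:
apply_moves(rows=[0,0,0,0.002,0.0006,0.025,1,0,0,0,0,0,0.025,1,0,0,0,0,0,0.005,1,0,0,0,0,0,0.005,1,0,0,0,0,0,0.004,1,0,0,0,0,0,0.003,1,0,0,0,0,0,0,1])

```text
clock: 12.32
tool_pos: [0.5741, 0.1631, 0.1221]
eef_rot: [0.727, 0.686, 0.0, 0.0]
wrist_force: [-0.4, -0.0, -0.9]
gripper_width: 0.0093
```

Inside by about 8 mm without force. Continuing slowly.

Emit:
apply_moves(rows=[0,0,0,0,0,0.003,1,0,0,0,0,0,0.003,1,0,0,0,0,0,0.003,1,0,0,0,0,0,0.003,1,0,0,0,0,0,0.001,1,0,0,0,0,0,0,1])

```text
clock: 13.08
tool_pos: [0.5739, 0.163, 0.1088]
eef_rot: [0.727, 0.686, -0.0, -0.0]
wrist_force: [-2.3, -1.6, 0.1]
gripper_width: 0.0092
```

Past the face plate. Now wiggling ±0.06 rad while advancing through the pins.

Emit:
apply_moves(rows=[0,0,0.06,0,0,0.001,1,0,0,-0.12,0,0,0.001,1,0,0,0.12,0,0,0.001,1,0,0,-0.12,0,0,0.001,1,0,0,0.12,0,0,0.001,1,0,0,-0.12,0,0,0.001,1,0,0,0.12,0,0,0.001,1,0,0,-0.06,0,0,0,1])

```text
clock: 14.08
tool_pos: [0.5739, 0.1631, 0.1021]
eef_rot: [0.728, 0.686, -0.0, -0.0]
wrist_force: [-0.2, -1.6, -7.2]
gripper_width: 0.0089
```

Emit:
apply_moves(rows=[0,0,0.06,0,0,0.001,1,0,0,-0.12,0,0,0.001,1,0,0,0.12,0,0,0.001,1,0,0,-0.12,0,0,0.001,1,0,0,0.12,0,0,0.001,1,0,0,-0.06,0,0,0,1,0,0,0,0,0,0,1])

```text
clock: 14.95
tool_pos: [0.5746, 0.1633, 0.0995]
eef_rot: [0.727, 0.687, 0.001, 0.0]
wrist_force: [-10.7, -3.3, 23.9]
gripper_width: 0.0088
```

Emit:
apply_moves(rows=[0,0,0.06,0,0,0.0005,1,0,0,-0.12,0,0,0.0005,1,0,0,0.12,0,0,0,1,0,0,-0.12,0,0,0,1,0,0,0.06,0,0,0,1,0,0,0,0,0,0,1])

```text
clock: 15.7
tool_pos: [0.5748, 0.1632, 0.0995]
eef_rot: [0.728, 0.686, 0.001, 0.001]
wrist_force: [-14.6, -4.9, 32.2]
gripper_width: 0.0088
```

```bash
python3 look.py w7
python3 - <<'E'
import cv2,numpy as np
from bench import bot
for i in range(4):
    bot.read_camera("top"); s=bot.get_state(); print(s["tool_pos"].round(4),s["wrist_force"].round(1),s["wrist_torque"].round(2))
b=cv2.imread("pics/w7.png")[120:400,130:450]
cv2.imwrite("pics/w7c.png",cv2.resize(b,None,fx=2,fy=2))
E
```

```text
15.75 [0.5747 0.1633 0.0995] [[0.058, 0.998, 0.003], [0.998, -0.058, 0.001], [0.001, 0.003, -1.0]] 0.009 [-13.1  -4.5  31.3]
[0.5748 0.1632 0.0995] [-14.   -3.8  32.6] [-0.92  2.74 -0.06]
[0.5747 0.1633 0.0995] [-14.   -4.6  32.3] [-0.89  2.68 -0.04]
[0.5748 0.1632 0.0995] [-14.4  -5.2  32.4] [-0.81  2.69 -0.06]
[0.5748 0.1632 0.0995] [-15.1  -5.   31.5] [-0.87  2.66 -0.14]
```

View pics/w7c.png

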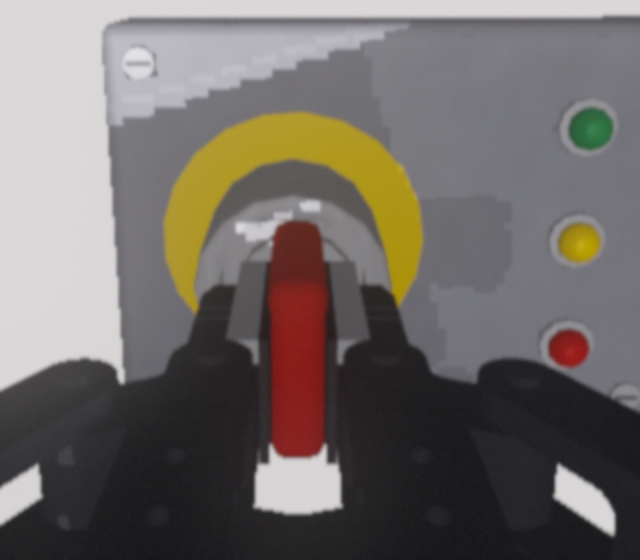

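The collar is bottomed: z stays at 0.0995 under added push, which matches home. Easing the push before turning.

Emit:
apply_moves(rows=[0,0,0,0,0,-0.001,1,0,0,0,0,0,-0.001,1,0,0,0,0,0,0,1])

```text
clock: 16.32
tool_pos: [0.5745, 0.1632, 0.0995]
eef_rot: [0.727, 0.686, 0.001, 0.0]
wrist_force: [-5.3, -2.8, 13.2]
gripper_width: 0.0089
```

Turning clockwise (positive about tool z).

Emit:
apply_moves(rows=[0,0,0.08,0,0,0,1,0,0,0.1,0,0,0,1,0,0,0.1,0,0,0,1,0,0,0.1,0,0,0,1,0,0,0,0,0,0,1])

```text
clock: 16.95
tool_pos: [0.5747, 0.1631, 0.0996]
eef_rot: [0.844, 0.536, 0.001, 0.0]
wrist_force: [-3.2, -3.3, 11.7]
gripper_width: 0.0091
```

```bash
python3 -c "
from h import *
s=bot.get_state();print(s['q'].round(3),s['wrist_torque'].round(3),s['wrist_force'].round(1))"
```

```text
[ 0.234  0.029  1.782 -0.     1.329  0.674] [-0.693  0.753 -0.001] [-3.2 -3.3 11.7]
```

Emit:
apply_moves(rows=[0,0,0.14,0,0,0,1,0,0,0.14,0,0,0,1,0,0,0.14,0,0,0,1,0,0,0.14,0,0,0,1,0,0,0.14,0,0,0,1,0,0,0.14,0,0,0,1,0,0,0.14,0,0,0,1,0,0,0.14,0,0,0,1])

```text
clock: 17.95
tool_pos: [0.575, 0.1623, 0.0996]
eef_rot: [1.0, 0.004, 0.001, 0.001]
wrist_force: [-1.5, -9.9, 13.1]
gripper_width: 0.0098
```

Emit:
apply_moves(rows=[0,0,0.12,0,0,0,1,0,0,0.12,0,0,0,1,0,0,0,0,0,0,1,0,0,0,0,0,0,1])

```text
clock: 18.45
tool_pos: [0.575, 0.162, 0.0996]
eef_rot: [0.994, -0.113, 0.001, 0.001]
wrist_force: [-1.7, -11.8, 12.3]
gripper_width: 0.0092
```

```bash
python3 look.py w8
python3 - <<'E'
from h import *
s=bot.get_state();Rm=R.from_quat(s['eef_rot']).as_matrix();print(s['q'].round(3),s['wrist_torque'].round(3),"tool az",np.arctan2(Rm[1,1],Rm[0,1]).round(3))
b=cv2.imread("pics/w8.png"); t=bot.read_camera("top"); t=cv2.resize(t[130:270,200:400],(400,280)); 
cv2.imwrite("pics/w8c.png",np.hstack([cv2.resize(b,(400,300)),cv2.copyMakeBorder(t,0,20,0,0,0)]))
E
```

```text
18.5 [0.575  0.1621 0.0996] [[0.974, -0.225, 0.003], [-0.225, -0.974, -0.002], [0.003, 0.001, -1.0]] 0.0089 [ -1.3 -12.   13.4]
[ 0.233  0.029  1.782 -0.003  1.329  2.032] [-2.391  0.164  0.081] tool az -1.798
```

View pics/w8c.png

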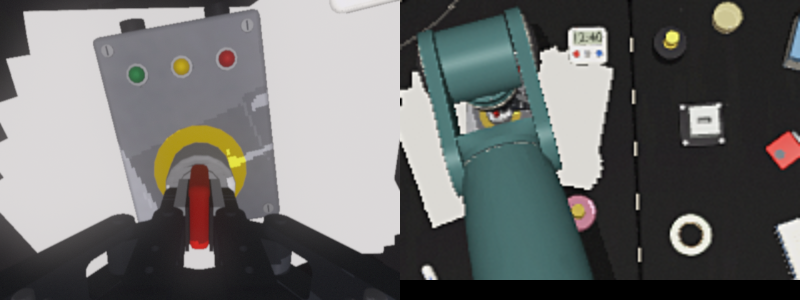

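The key is held flat between the pads, the tool has turned 1.74 rad (cylinder about 1.59 with the play taken off), and the z torque of about 0.08–0.1 N m matches the spring. The cap stands at (672,40) in the top crop, the stand is empty and nothing else has moved. Handing in.

```bash
python3 -c "
from bench import bot
print(bot.sign_off()); s=bot.get_state(); print(s['clock'],s['gripper_width'])"
```

```text
the job is handed in; nothing more can be done
None
the job is handed in; nothing more can be done
```

The job is handed in, at about 18.6 s of the 64 s allowed. I lifted the black cap off and stood it upright on the bare worktop near (0.685, -0.12). Then I took the red key from its stand, wiggled it home and turned it clockwise; the arm is still gripping and holding it turned.

**Last checks**
- **Seating:** the TCP stopped at z = 0.0995 m, against an expected 0.0996 m. It did not move when I pushed harder, up to 32 N, so I eased the push to about 13 N before turning.
- **Turn:** the tool turned 1.74 rad, which makes the cylinder about 1.59 rad after the stated 0.15 rad of play. I could not measure the cylinder directly. The measured torque about z was 0.08 N m, against 0.12 N m stated for the spring at a quarter turn; the reading is noisy.
- **Scene:** in the last pictures the handle sits flat in the jaws, the cap stands upright, and everything else in view is where it was.

A sideways force of about 12 N remained on the key in the held pose, and I left it.

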